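# Lock the toy carousel with its peg

### The arm

A 6-joint arm with a two-finger parallel gripper is mounted at the origin on the work surface. World frame = base frame: x ahead of the robot, y to its left, z up, the work surface at z = 0. Lengths are in m, angles in degrees, forces in N, time in s.
With the tool pointing down it reaches from about 0.3 to 0.75 m from the base axis. Payload 8.5 kg.
Tool frame: the origin (TCP) lies between the finger pads; the fingertips stand 17 mm ahead of it and the grasp point (between the pads) lies 2 mm behind it; z points along the fingers, y is the direction in which the jaws open and shut (so a half turn about z gives the same grasp; the last joint's range is limited). The gripper opens to 85 mm and grips with 20 to 120 N. Pads are 22 mm wide; open, the fingers measure 114 mm over their backs; the gripper's body (76 mm by 85 mm) begins 54 mm behind the grasp point. The pads swing forward as they close: fully open they stand 13 mm farther back than shut.
Start: joints at [-83.039, 21.807, 74.336, -0, 83.858, -12.336], TCP at [0.182, -0.519, 0.248] pointing down, gripper open.
Joint ranges: [-178.18, 178.18], [-50.72, 133.34], [12.68, 142.11], [-81.47, 261.47], [9.98, 163.14], [-165.26, 165.26]. Speed limits (degrees/s): [136.94, 136.94, 180, 180, 180, 180].

### API

Orientations are given as a 3x3 rotation matrix whose columns are the frame's x, y, z axes.
In Python, from rig import readout, eyes, env gives the robot as it stands.
- The arm moves only by the tool arm_command, never from a script. Its argument "rows" is text: rows parted by semicolons, each of 7 numbers parted by spaces: the closure, from 0 (fully open) to 1 (shut), then the shift along the tool's x, y, z in mm, then the turn, a rotation vector about the tool's x, y, z in degrees. In form: grip dx dy dz rx ry rz; .... A call has 1 to 5 rows; each row shifts and turns the commanded pose from where the row before left it, along the tool's axes as they then stand; what a row does not reach is not made up. A row lasts 1/12 s, in which the tool goes at most 41.7 mm and 7.16 degrees, less where a joint would pass 70% of its speed; a pose out of reach is approached as far as the arm can. A call with a gripper value outside its range is refused whole. The fingers move at their own pace and stop on an object; "squeeze" is the grip in N (left out, the last holds). Time passes only in rows, so rows that do not move let the fingers close. It gives the time, the measured TCP pose, the force and the opening at its end, in the units of the state.
- readout.observe(): the state, without advancing time (a new reading comes with each control period).
- eyes.get_image(name): name is "side" or "top" or "wrist"; returns the picture (400x640x3 uint8, red, green, blue); there is no depth.
- eyes.camera_model(name): a dict with "mtx" (3x3 intrinsics, pixels), "view" (4x4, takes a point from world to camera coordinates). Camera axes: x right, y up, looking along -z (the intrinsics and any distortion apply to the point x, -y, -z); pixel columns grow to the right and rows downward; lengths in m; the calibration is good to about 2 mm. A picture is of the moment at which its call begins: read the wrist's pose just before it. camera_model takes no time and is no camera call; for the wrist camera it gives the pose at the moment of the call.
- env.close_job(): hands the job in, once; it reports no verdict.
The state is a dict: "time_s": time; "q": joint angles; "qvel": joint speeds; "joint_efforts": joint torques, N m; "position": TCP position; "tool_rot": TCP orientation; "ft_force": force on the tool from outside, world axes, zero at the start; "wrist_torque": the same for the moment, N m; "grip_width": finger opening in m.
Only numpy, scipy, OpenCV 4.12 (cv2) and the standard library are available. Lean on these libraries where they do the work, as an engineer would, in place of code of your own. Each camera call takes 0.05 s, during which the arm holds its last target. There are 200 camera calls.

### The job

Lock the toy carousel for putting away: turn its barrel by the green bar until the hole through the barrel lines up with the holes in the two uprights, then pass the red-headed peg through, entering at the upright painted red, until its head is snug against that upright, and let go of it there. In the rack the peg's head is boxed in and only its bare shaft can be gripped, so it has to be let go part-way and taken afresh to go fully home. Leave the blue-headed peg lying in the rack.

Things in the scene. Friction and masses are not known exactly. Their poses are not given: they have to be found in the camera images.
- barrel (a joint): angle of the carousel's barrel about its upright axis, rad, anticlockwise seen from above, no stops. At 0, and equally at 3.14 (half a turn), its hole is in line with the uprights' holes. It never starts lined up. Light friction (0.03 N m): it stays where it is left, and the peg's tapered tip centres it if it is within about 0.08 rad
- grip_bar (a point): centre of the green bar on top of the barrel, on its axis, 86 mm above the table. Bar 46 mm long (x), 14 wide (y), 32 tall (70 to 102 mm above the table), on a yellow round deck 72 mm across whose top is 70 mm above the table. It turns with the barrel (52 mm across) and runs along the barrel's hole: bar pointing along the uprights' holes = lined up
- entry_hole (a point): centre of the hole's mouth on the outer face of the red-topped upright, 46 mm above the table. x points level into the hole, z up. Along x: this upright 0-14 mm, barrel 16-68, other upright 70-84; holes 17 mm in diameter. Uprights 70 mm wide, tops 62 mm above the table. The base (14 mm high) reaches 8 mm out of this face. Fixed to the table
- red_pin_center (a point): mid-length (150 mm), on the axis, of the red peg, lying level 46 mm above the table; x points to the tip. Head: red, 24 mm diameter, from -75 to -35 mm; shaft: pale wood, 14 mm diameter, -35 to 75 mm, last 10 mm tapered to 7. Balances at about +10 mm; about 30 g. Let go with its tip in the barrel it stays there, its head drooping a few mm
- red_pin_shoulder (a point): point on the red peg's axis where its head meets the shaft, 35 mm behind its centre; the peg is home when this is at the mouth of the entry hole. Axes as the peg's
- red_pin_tip (a point): end of the red peg's tip, on its axis, 75 mm ahead of its centre. Axes as the peg's
- blue_pin_center (a point): the blue-headed peg, like the red one but its shaft is only 90 mm (too short), in the rack's other place, parallel to the red one, 76 mm beside it. The point is on its axis, 35 mm from the head's shoulder towards the tip
- pin_rack: fixed wooden peg rack, board 160 x 150 x 14 mm, origin under its centre; x towards the pegs' tips; places at y = -38 and +38 mm, which is which varies. Each peg's head lies in an open-topped slot 27 mm wide, walls 70 mm above the table; a notched post 46 mm high carries the shaft 65-77 mm from the shoulder; the shaft between them is free to grip. Lift straight up
Mind the look-alikes: they are no part of the job. What is shaped like the part that bears red_pin_center but turquoise is not meant.

How it is judged:
By the outcome, as a careful person would: the job done as asked, in the order asked, and still so for the second after the job is handed in, with the robot touching nothing.
It also fails if it takes over 72 s, if anything falls off the work surface, if the arm or the gripper's body presses on something with over 40 N, if the wrist force passes 120 N, or if a joint passes its speed limit or range.

## Working session

There is one attempt and no reset: what is moved stays moved. The work goes in short steps, Python scripts to look and compute and a tool call to move; the robot and the scene stay as the last step left them, time stands still between calls to the robot, and variables do not carry over. Pictures are saved under pics/ and viewed, about 8 in all and at most 12, crops included, and the job is handed in when it is done.

Besides the shell and the picture viewer there is one more tool, called after "Call:" by a JSON object that holds its "method" and its "body". arm_command: Moves the arm, as the interface text tells. Its arguments: {"type":"object","properties":{"rows":{"type":"string"},"squeeze":{"type":"number"}},"required":["rows"]}

```bash
mkdir -p pics; ls
python3 - <<'E'
from rig import readout,eyes,env
import cv2
s=readout.observe();print(s)
for n in("top","side"):
    im=eyes.get_image(n);cv2.imwrite(f"pics/{n}0.png",im[:,:,::-1]);m=eyes.camera_model(n);print(n,m)
E
```

```text
pics
{'time_s': 0.0, 'q': array([-8.30389826e+01,  2.18405030e+01,  7.43844006e+01,  9.94110570e-04,
        8.38573429e+01, -1.23352552e+01]), 'qvel': array([-0.0087389 , -0.03128462,  0.02772265, -0.05345532,  0.06250888,
        0.03145164]), 'joint_efforts': array([ 1.57267739e-03, -4.48461270e+01, -2.31276727e+01, -7.09573533e-05,
        4.84190983e-03,  1.59412485e-05]), 'position': array([ 0.18172309, -0.51883278,  0.2477184 ]), 'tool_rot': array([[ 9.43823094e-01,  3.30451120e-01, -1.56847016e-04],
       [ 3.30450999e-01, -9.43822071e-01,  1.42698269e-03],
       [ 3.23512352e-04, -1.39864947e-03, -9.99998970e-01]]), 'ft_force': array([0.15524075, 0.26508429, 0.07566256]), 'wrist_torque': array([ 0.01058475, -0.00883924, -0.016269  ]), 'grip_width': 0.0855549768968796}
top {'mtx': array([[520.64890608,   0.        , 317.36573251],
       [  0.        , 520.64890608, 199.27543431],
       [  0.        ,   0.        ,   1.        ]]), 'view': array([[-2.45278555e-02, -9.99698476e-01, -1.15833360e-03,
         1.29011300e-01],
       [ 9.95621845e-01, -2.45323428e-02,  9.01959268e-02,
        -4.49200062e-01],
       [-9.01971472e-02,  1.05905042e-03,  9.95923367e-01,
        -1.28583639e+00],
       [ 0.00000000e+00,  0.00000000e+00,  0.00000000e+00,
         1.00000000e+00]])}
side {'mtx': array([[455.47110407,   0.        , 320.7533891 ],
       [  0.        , 455.47110407, 196.4427314 ],
       [  0.        ,   0.        ,   1.        ]]), 'view': array([[-0.97507244, -0.22172778,  0.0083977 ,  0.46388438],
       [ 0.14132021, -0.59140332,  0.79389591, -0.05431132],
       [-0.17106235,  0.77529279,  0.60799569, -0.93216593],
       [ 0.        ,  0.        ,  0.        ,  1.        ]])}
```

View pics/top0.png

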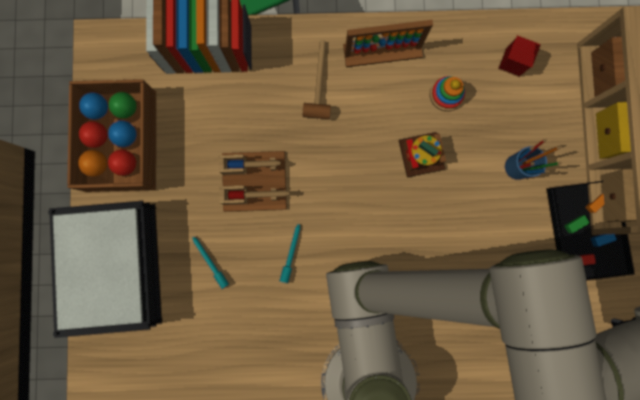

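View pics/side0.png

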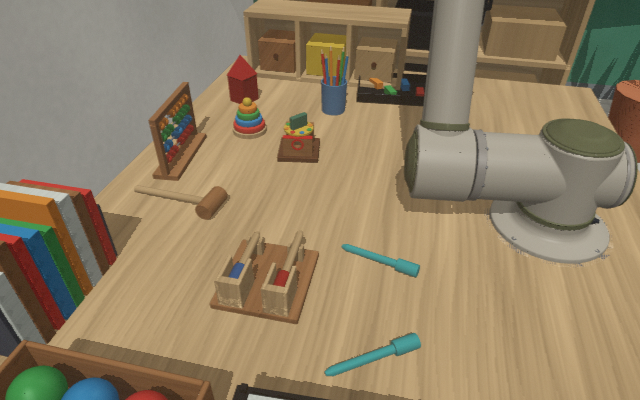

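The top view shows the rack around (255,180), with the red peg in its lower place and its tip pointing right, and the carousel at (423,154). The side view shows both as well. I'll enlarge them next.

```bash
cat > h.py <<'E'
import numpy as np,cv2
from rig import readout,eyes,env
def ray(m,px):
    K,V=m["mtx"],m["view"];R=V[:3,:3];c=-R.T@V[:3,3]
    p=np.linalg.solve(K,[px[0],px[1],1.]);return c,R.T@np.array([p[0],-p[1],-p[2]])
def onz(m,px,z):
    c,d=ray(m,px);return c+d*(z-c[2])/d[2]
def proj(m,P):
    p=m["view"]@np.r_[P,1];u=m["mtx"]@np.array([p[0],-p[1],-p[2]]);return u[:2]/u[2]
def blobs(im,lo,hi,box,amin=4):
    x0,y0,x1,y1=box;h=cv2.cvtColor(im,cv2.COLOR_RGB2HSV)
    k=cv2.inRange(h,np.array(lo),np.array(hi));m=np.zeros_like(k);m[y0:y1,x0:x1]=k[y0:y1,x0:x1]
    out=[]
    for c in cv2.findContours(m,cv2.RETR_EXTERNAL,cv2.CHAIN_APPROX_NONE)[0]:
        if len(c)>=amin: out.append(cv2.minAreaRect(c))
    return m,sorted(out,key=lambda r:-r[1][0]*r[1][1])
E
python3 - <<'E'
from h import *
a=cv2.imread("pics/top0.png");b=cv2.imread("pics/side0.png")
r=lambda i,w:cv2.resize(i,w,interpolation=cv2.INTER_CUBIC)
A=r(a[140:220,215:315],(500,400));B=r(a[125:185,393:453],(300,300));C=r(b[100:170,265:335],(300,300))
o=np.zeros((600,800,3),np.uint8);o[:400,:500]=A;o[:300,500:]=B;o[300:,500:]=C
cv2.imwrite("pics/c0.png",o)
m=eyes.camera_model("top")
i=a[:,:,::-1].copy()
for n,lo,hi,box in [("redhead",(0,150,60),(8,255,255),(220,180,260,215)),("redhead2",(172,150,60),(180,255,255),(220,180,260,215)),("blue",(100,120,50),(125,255,255),(220,150,260,175)),("yellow",(20,150,120),(33,255,255),(395,120,455,185)),("green",(45,80,30),(85,255,255),(395,120,455,185)),("red",(0,180,90),(6,255,255),(395,120,455,185)),("redB",(172,150,60),(180,255,255),(395,120,455,185))]:
    for q in blobs(i,lo,hi,box)[1][:4]:print(n,np.round(q[0],1),np.round(q[1],1),round(q[2]))
for n,p,z in [("mid c",(423,154),.07),("rack c",(255,181),.014)]:print(n,onz(m,p,z))
E
```

```text
redhead [235.5 194. ] [ 8. 15.] 90
blue [235. 163.] [14.  6.] 0
yellow [422.1 157.1] [23.  11.6] 34
yellow [424.  138.5] [5. 4.] 90
yellow [416.5 142.5] [4.2 4.2] 45
yellow [432.9 140.2] [3.6 4.9] 27
green [428.4 148. ] [17.1  6.4] 35
green [429.  137.5] [2. 3.] 0
green [424. 161.] [2. 2.] 90
red [410.9 153.1] [29.3  7.7] 78
mid c [ 0.55192654 -0.14151923  0.07      ]
rack c [0.50310161 0.27449193 0.014     ]
```

View pics/c0.png

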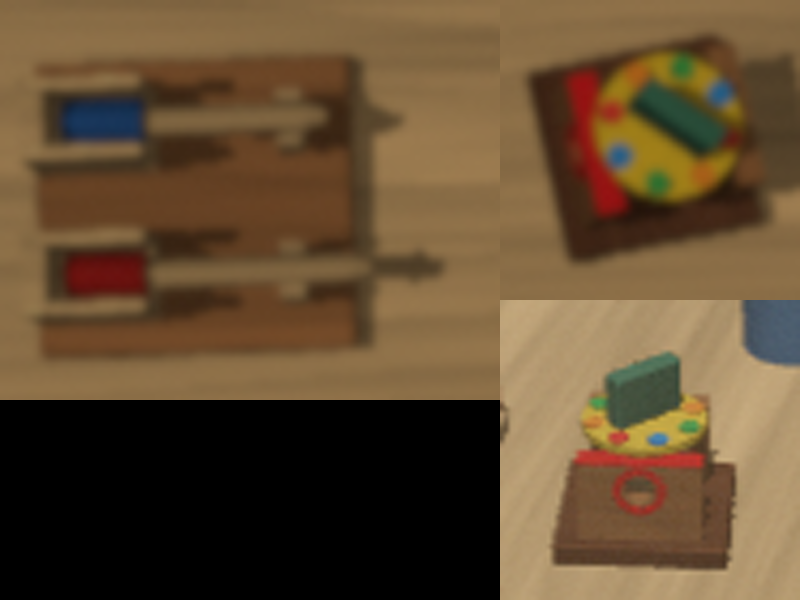

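The enlarged view shows the red upright on the left (+y, towards the rack). The bar runs about 48° clockwise of the hole axis. I'll move over the carousel.

Call:
{"method": "arm_command", "body": {"rows": "0 37 -17 0 0 0 0;0 37 -17 0 0 0 0;0 37 -17 0 0 0 0;0 37 -17 0 0 0 0;0 37 -17 0 0 0 0", "squeeze": 30}}

```text
time_s: 0.52
position: [0.3292, -0.3761, 0.2481]
tool_rot: [[0.944, 0.33, -0.0], [0.33, -0.944, 0.001], [-0.0, -0.001, -1.0]]
ft_force: [1.0, -0.9, 0.0]
grip_width: 0.0852
```

Call:
{"method": "arm_command", "body": {"rows": "0 37 -17 0 0 0 0;0 37 -17 0 0 0 0;0 37 -17 0 0 0 0;0 37 -17 0 0 0 0;0 37 -17 0 0 0 0"}}

```text
time_s: 0.93
position: [0.4759, -0.2345, 0.2481]
tool_rot: [[0.944, 0.33, -0.0], [0.33, -0.944, 0.0], [-0.0, -0.0, -1.0]]
ft_force: [0.6, -0.5, 0.3]
grip_width: 0.0857
```

Call:
{"method": "arm_command", "body": {"rows": "0 37 -17 0 0 0 0;0 37 -17 0 0 0 0;0 0 0 0 0 0 0;0 0 0 0 0 0 0"}}

```text
time_s: 1.27
position: [0.5342, -0.1782, 0.2476]
tool_rot: [[0.943, 0.334, -0.001], [0.334, -0.943, 0.0], [-0.001, -0.001, -1.0]]
ft_force: [-0.8, -0.5, 0.2]
grip_width: 0.0855
```

Run:
```python
from h import *
s=readout.observe();m=eyes.camera_model("wrist");im=eyes.get_image("wrist")
cv2.imwrite("pics/w1.png",im[:,:,::-1]);np.savez("w1.npz",mtx=m["mtx"],view=m["view"])
print(s["position"],s["tool_rot"].round(3),s["time_s"],m)
```

```text
[ 0.53418248 -0.17822629  0.24764604] [[ 0.943  0.334 -0.001]
 [ 0.334 -0.943  0.   ]
 [-0.001 -0.001 -1.   ]] 1.2667 {'mtx': array([[305.73992044,   0.        , 324.36465742],
       [  0.        , 305.73992044, 200.60136455],
       [  0.        ,   0.        ,   1.        ]]), 'view': array([[ 0.33483879, -0.94227447, -0.00134291, -0.34645614],
       [ 0.89102582,  0.31709046, -0.32484861, -0.37575649],
       [ 0.30652238,  0.10757535,  0.94576508, -0.52457852],
       [ 0.        ,  0.        ,  0.        ,  1.        ]])}
```

View pics/w1.png

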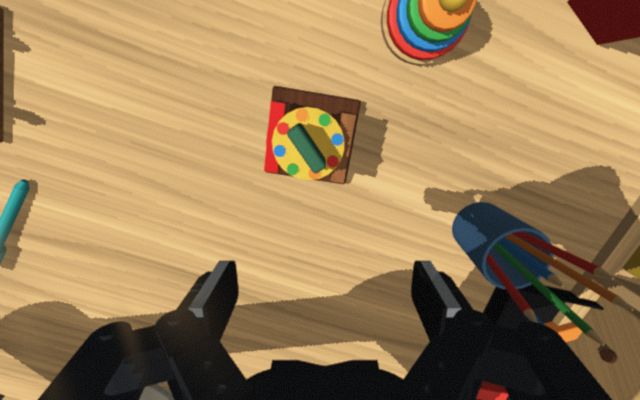

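The wrist view shows the carousel at (310,140): red upright on the left at (274,138), deck circle at (310,145), green bar at (307,147).

```bash
cat >> h.py <<'E'
def rect(m,mask,z):
    n=np.argwhere(mask)[:,::-1]
    P=np.array([onz(m,p,z)[:2] for p in n]).astype(np.float32)
    return P
def minrect(P):
    c,(a,b),t=cv2.minAreaRect(P*1000)
    if a<b:a,b,t=b,a,t+90
    return np.array(c).round(1),round(a,1),round(b,1),round(t,1)
def carousel(name="wrist",box=None,im=None,m=None):
    if m is None:m=eyes.camera_model(name)
    if im is None:im=eyes.get_image(name)
    h=cv2.cvtColor(im,cv2.COLOR_RGB2HSV);inb=np.zeros(h.shape[:2],np.uint8);inb[box[1]:box[3],box[0]:box[2]]=1
    def big(lo,hi):
        k=cv2.inRange(h,np.array(lo),np.array(hi))*inb
        n,l,st,_=cv2.connectedComponentsWithStats(k);return l==1+np.argmax(st[1:,4])
    y=big((22,140,90),(33,255,255));g=big((50,60,20),(90,255,140))
    r=big((0,190,90),(5,255,255))
    H=cv2.convexHull(np.argwhere(y|g)[:,::-1].astype(np.int32))
    P=np.array([onz(m,p[0],.07)[:2] for p in cv2.convexHull(np.argwhere(y)[:,::-1].astype(np.int32))]).astype(np.float32)
    c,rad=cv2.minEnclosingCircle(P*1000);print("deck",np.round(c,1),round(rad,1))
    print("bar",minrect(rect(m,g,.102)),g.sum());print("red",minrect(rect(m,r,.062)),r.sum())
E
python3 - <<'E'
from h import *
d=np.load("w1.npz");im=cv2.imread("pics/w1.png")[:,:,::-1].copy()
carousel(box=(255,80,365,190),im=im,m=d)
for p in [(276,86),(361,100),(346,184),(265,172)]:print(onz(d,p,.014))
im=cv2.imread("pics/top0.png")[:,:,::-1].copy();m=eyes.camera_model("top")
carousel(box=(395,125,455,185),im=im,m=m)
E
```

```text
deck [ 568.2 -151.5] 34.3
bar (array([ 564.5, -151. ]), 43.9, 15.0, 53.5) 808
red (array([ 556.6, -116.3]), 70.9, 14.6, 10.4) 640
[ 0.60301783 -0.09685543  0.014     ]
[ 0.62075938 -0.19054749  0.014     ]
[ 0.52411036 -0.20948576  0.014     ]
[ 0.50542044 -0.11216851  0.014     ]
deck [ 544.6 -138.8] 26.2
bar (array([ 560.2, -148.3]), 39.9, 14.1, 54.2) 102
red (array([ 556.1, -113.7]), 71.6, 19.0, 9.8) 143
```

Call:
{"method": "arm_command", "body": {"rows": "0 37 -15 0 0 0 0;0 0 0 15 0 0 -7;0 0 0 15 0 0 -7;0 0 0 15 0 0 -7;0 0 0 15 0 0 -7"}}

```text
time_s: 1.73
position: [0.5625, -0.1548, 0.1876]
tool_rot: [[0.675, 0.738, -0.0], [0.738, -0.675, -0.0], [-0.0, -0.0, -1.0]]
ft_force: [1.6, 0.2, -0.0]
grip_width: 0.0854
```

Call:
{"method": "arm_command", "body": {"rows": "0 0 0 10 0 0 -6;0 0 0 0 0 0 0;0 0 0 0 0 0 0"}}

```text
time_s: 1.98
position: [0.5627, -0.1545, 0.1783]
tool_rot: [[0.602, 0.799, -0.001], [0.799, -0.602, 0.0], [-0.0, -0.001, -1.0]]
ft_force: [0.1, 0.0, 0.7]
grip_width: 0.0853
```

Run:
```python
from h import *
s=readout.observe();m=eyes.camera_model("wrist");im=eyes.get_image("wrist")
cv2.imwrite("pics/w2.png",im[:,:,::-1])
print(s["position"],s["tool_rot"].round(3),proj(m,np.array([.564,-.151,.102])))
u,v=proj(m,np.array([.564,-.151,.08])).astype(int)
carousel(box=(max(u-90,0),max(v-90,0),u+90,v+90),im=im,m=m)
```

```text
[ 0.56267034 -0.15454822  0.17833407] [[ 0.602  0.799 -0.001]
 [ 0.799 -0.602  0.   ]
 [-0.    -0.001 -1.   ]] [324.0766589  213.09314894]
deck [ 563.6 -149.9] 35.8
bar (array([ 565.4, -147.1]), 50.3, 12.2, 53.5) 1159
red (array([ 556.9, -114.8]), 70.5, 16.7, 9.9) 1225
```

Call:
{"method": "arm_command", "body": {"rows": "0 4 -2 25 0 0 0;0 0 0 30 0 0 0;0 0 0 20 0 0 0;0 0 0 10 0 0 0;0.5 0 0 0 0 0 0"}}

```text
time_s: 2.45
position: [0.5636, -0.1492, 0.0922]
tool_rot: [[0.599, 0.8, -0.002], [0.8, -0.599, 0.001], [-0.0, -0.002, -1.0]]
ft_force: [-0.1, -0.2, 0.2]
grip_width: 0.0753
```

Call:
{"method": "arm_command", "body": {"rows": "1 0 0 0 0 0 0;1 0 0 0 0 0 0;1 0 0 0 0 0 0;1 0 0 0 0 0 0;1 0 0 0 0 0 0"}}

```text
time_s: 2.87
position: [0.5647, -0.1494, 0.0943]
tool_rot: [[0.598, 0.802, 0.002], [0.802, -0.598, -0.001], [0.0, 0.003, -1.0]]
ft_force: [6.0, -4.0, 4.5]
grip_width: 0.0131
```

Call:
{"method": "arm_command", "body": {"rows": "1 0 1 0 0 0 -6.7;1 0 0 0 0 0 -6.7;1 0 0 0 0 0 -6.7;1 0 0 0 0 0 -6.7;1 0 0 0 0 0 -6.7"}}

```text
time_s: 3.28
position: [0.5646, -0.1494, 0.0942]
tool_rot: [[0.05, 0.999, -0.0], [0.999, -0.05, 0.0], [0.0, -0.0, -1.0]]
ft_force: [-4.6, 1.5, 6.2]
grip_width: 0.0138
```

Call:
{"method": "arm_command", "body": {"rows": "1 0 0 0 0 0 -6.7;1 0 0 0 0 0 -6.7;1 0 0 0 0 0 0;1 0 0 0 0 0 0"}}

```text
time_s: 3.62
position: [0.5645, -0.1494, 0.0943]
tool_rot: [[-0.178, 0.984, -0.001], [0.984, 0.178, 0.0], [0.0, -0.001, -1.0]]
ft_force: [-4.2, 1.4, 7.1]
grip_width: 0.0132
```

Call:
{"method": "arm_command", "body": {"rows": "0.6 0 0 0 0 0 0;0 0 0 0 0 0 0;0 0 0 0 0 0 0;0 0 0 -15 0 0 0;0 0 0 -40 0 0 0"}}

```text
time_s: 4.03
position: [0.563, -0.1488, 0.1443]
tool_rot: [[-0.177, 0.984, -0.009], [0.984, 0.177, 0.005], [0.006, -0.008, -1.0]]
ft_force: [1.0, 0.5, 0.2]
grip_width: 0.0731
```

Call:
{"method": "arm_command", "body": {"rows": "0 0 0 -35 0 0 0;0 -35 0 -30 0 0 0;0 0 0 0 0 0 0;0 0 0 0 0 0 0"}}

```text
time_s: 4.37
position: [0.5709, -0.1819, 0.2115]
tool_rot: [[-0.175, 0.984, 0.003], [0.984, 0.175, -0.001], [-0.002, 0.002, -1.0]]
ft_force: [-0.3, 0.3, -1.3]
grip_width: 0.0853
```

Run:
```python
from h import *
s=readout.observe();m=eyes.camera_model("wrist");im=eyes.get_image("wrist")
cv2.imwrite("pics/w3.png",im[:,:,::-1])
print(s["position"],s["tool_rot"].round(3),s["time_s"])
u,v=proj(m,np.array([.564,-.151,.08])).astype(int);print(u,v)
carousel(box=(max(u-110,0),max(v-110,0),u+110,v+110),im=im,m=m)
```

```text
[ 0.57094305 -0.18193556  0.21145558] [[-0.175  0.984  0.003]
 [ 0.984  0.175 -0.001]
 [-0.002  0.002 -1.   ]] 4.3667
324 159
deck [ 562.8 -150. ] 35.9
bar (array([ 562.3, -148.5]), 45.8, 11.8, 100.5) 896
red (array([ 556.2, -114.8]), 70.7, 15.9, 10.2) 1122
```

View pics/w3.png

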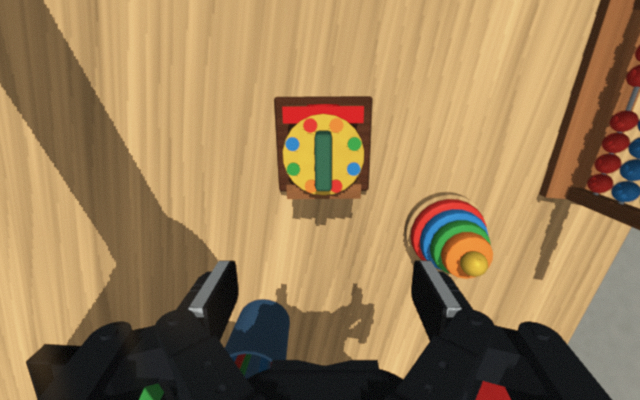

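The bar is now in line: it measures 100.5° and the stripe 10.2°, so they are perpendicular. Next I'll work out the red peg's position from the top view.

Run:
```python
from h import *
m=eyes.camera_model("top")
print(onz(m,(235.5,194),.056),onz(m,(243.5,194),.056),onz(m,(290,192.5),.05))
```

```text
[0.46687072 0.31757209 0.056     ] [0.46638902 0.29803242 0.056     ] [0.46790193 0.1847077  0.05      ]
```

Call:
{"method": "arm_command", "body": {"rows": "0 38 -3 0 0 0 0;0 38 -3 0 0 0 0;0 38 -3 0 0 0 0;0 38 -3 0 0 0 0;0 38 -3 0 0 0 0"}}

```text
time_s: 4.83
position: [0.5205, 0.0059, 0.2089]
tool_rot: [[-0.177, 0.984, -0.003], [0.984, 0.177, 0.001], [0.001, -0.003, -1.0]]
ft_force: [0.2, 0.5, -0.1]
grip_width: 0.0858
```

Call:
{"method": "arm_command", "body": {"rows": "0 38 -3 0 0 0 0;0 38 -3 0 0 0 0;0 38 -3 0 0 0 0;0 38 -3 0 0 0 0;0 38 -3 0 0 0 0"}}

```text
time_s: 5.25
position: [0.4718, 0.19, 0.209]
tool_rot: [[-0.177, 0.984, -0.003], [0.984, 0.177, -0.0], [0.0, -0.003, -1.0]]
ft_force: [1.6, 0.7, 0.0]
grip_width: 0.0853
```

Call:
{"method": "arm_command", "body": {"rows": "0 38 -1 0 0 0 5;0 0 0 0 0 0 5;0 0 0 0 0 0 0;0 0 0 0 0 0 0"}}

```text
time_s: 5.58
position: [0.4652, 0.2253, 0.2093]
tool_rot: [[-0.007, 1.0, -0.002], [1.0, 0.007, -0.001], [-0.001, -0.002, -1.0]]
ft_force: [-0.0, -0.2, 0.1]
grip_width: 0.0855
```

```bash
cat >> h.py <<'E'
def shot(fn):
    s=readout.observe();m=eyes.camera_model("wrist");im=eyes.get_image("wrist")
    cv2.imwrite(fn,im[:,:,::-1]);np.savez(fn.replace("png","npz"),mtx=m["mtx"],view=m["view"])
    R=s["tool_rot"];print(s["time_s"],s["position"].round(4),"xang",round(float(np.degrees(np.arctan2(R[1,0],R[0,0]))),1),s["grip_width"]);return m,im
E
python3 -c "
from h import *
shot('pics/w4.png')"
```

```text
5.5833 [0.4652 0.2253 0.2093] xang 90.4 0.08551151890482789
```

View pics/w4.png

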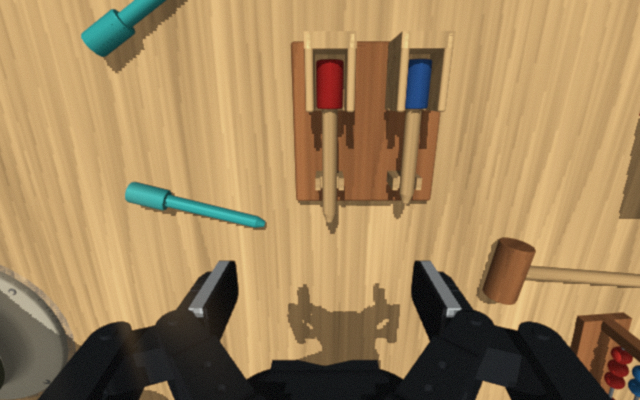

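The view shows the red head at about (330,84), its shoulder at v≈108, the shaft along u≈330 and the tip at (331,222). The post is at v≈183.

Run:
```python
from h import *
m=np.load("pics/w4.npz")
im=cv2.imread("pics/w4.png")
h=cv2.cvtColor(im,cv2.COLOR_BGR2HSV);k=(((h[:,:,0]<6)|(h[:,:,0]>174))&(h[:,:,1]>150))
k[:,:300]=0;k[:,360:]=0;k[:40]=0;k[130:]=0
print("head px",np.argwhere(k).min(0),np.argwhere(k).max(0),np.argwhere(k).mean(0))
for v in(70,90,100):
    u=np.flatnonzero(k[v]);print(v,u.min(),u.max(),onz(m,((u.min()+u.max())/2,v),.048))
for v in(120,140,160,200):
    r=im[v,315:350].astype(int).sum(1);e=np.abs(np.diff(r));print(v,r.tolist())
for p,z in[((330,108),.058),((331,222),.046),((330.5,150),.046),((330,183),.046),((330,108),.046)]:print(p,onz(m,p,z).round(4))
```

```text
head px [ 60 317] [108 342] [ 83.76997579 329.31154157]
70 317 342 [0.46703624 0.32965665 0.048     ]
90 317 341 [0.46681513 0.31335731 0.048     ]
100 317 341 [0.46692436 0.30496366 0.048     ]
120 [163, 155, 167, 170, 165, 173, 200, 269, 368, 418, 451, 462, 461, 445, 442, 445, 430, 409, 378, 349, 305, 242, 197, 166, 157, 168, 165, 149, 153, 146, 154, 158, 152, 137, 153]
140 [161, 160, 165, 161, 162, 178, 242, 301, 366, 412, 448, 457, 452, 437, 443, 447, 436, 405, 375, 347, 300, 237, 209, 248, 299, 298, 286, 287, 290, 269, 246, 173, 170, 154, 160]
160 [295, 282, 290, 299, 302, 310, 292, 309, 353, 408, 451, 457, 454, 438, 433, 438, 433, 408, 357, 336, 299, 237, 182, 204, 280, 303, 289, 288, 296, 294, 280, 287, 289, 281, 288]
200 [250, 246, 239, 233, 207, 187, 204, 250, 350, 401, 443, 463, 455, 442, 437, 445, 428, 397, 365, 315, 261, 225, 213, 231, 232, 213, 199, 197, 190, 198, 227, 234, 233, 231, 231]
(330, 108) [0.4678 0.2985 0.058 ]
(331, 222) [0.4705 0.1863 0.046 ]
(330.5, 150) [0.469 0.26  0.046]
(330, 183) [0.4689 0.2276 0.046 ]
(330, 108) [0.4679 0.2981 0.046 ]
```

Call:
{"method": "arm_command", "body": {"rows": "0.45 32 2 0 0 0 0;0.45 0 0 40 0 0 0;0.45 0 0 40 0 0 0;0.45 0 0 20 0 0 0;0.45 0 0 0 0 0 0"}}

```text
time_s: 6.05
position: [0.4661, 0.2554, 0.1061]
tool_rot: [[-0.004, 1.0, -0.009], [1.0, 0.004, -0.003], [-0.003, -0.009, -1.0]]
ft_force: [-0.5, -0.1, 0.1]
grip_width: 0.047
```

```bash
python3 -c "
from h import *
shot('pics/w5.png')"
```

```text
6.05 [0.4661 0.2554 0.1061] xang 90.2 0.046963303056449655
```

View pics/w5.png

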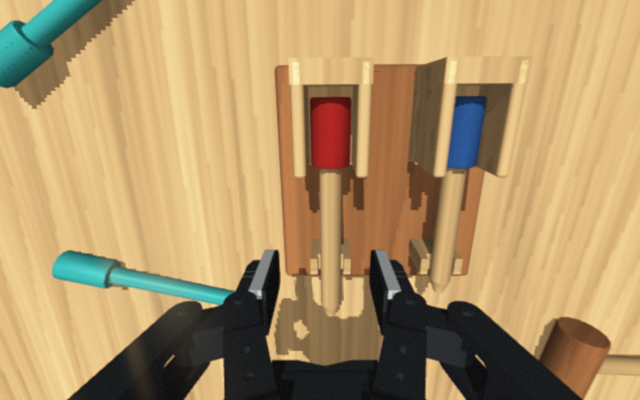

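The red shaft is centred between the fingers at u≈331, with the shoulder at v≈168 and the tip at (331,313).

Run:
```python
from h import *
m=np.load("pics/w5.npz")
for p,z in[((330.5,168),.056),((330.5,190),.046),((332,230),.046),((331.5,314),.046),((331,145),.048)]:print(p,onz(m,p,z).round(4))
s=readout.observe();print(s["position"],s["tool_rot"][:,2])
```

```text
(330.5, 168) [0.4677 0.2984 0.056 ]
(330.5, 190) [0.468  0.2818 0.046 ]
(332, 230) [0.4693 0.254  0.046 ]
(331.5, 314) [0.4698 0.1863 0.046 ]
(331, 145) [0.468  0.3106 0.048 ]
[0.46742578 0.25592763 0.10883129] [-0.00454285 -0.00134281 -0.99998878]
```

Call:
{"method": "arm_command", "body": {"rows": "0.45 0 1 30 0 0 0;0.45 0 0 32 0 0 0;0.45 0 0 0 0 0 0;0.7 0 0 0 0 0 0;1 0 0 0 0 0 0", "squeeze": 40}}

```text
time_s: 6.52
position: [0.4703, 0.2572, 0.0508]
tool_rot: [[-0.003, 1.0, 0.003], [1.0, 0.003, 0.001], [0.001, 0.003, -1.0]]
ft_force: [0.6, -0.5, -0.2]
grip_width: 0.0234
```

Call:
{"method": "arm_command", "body": {"rows": "1 0 0 0 0 0 0;1 0 0 0 0 0 0;1 0 0 0 0 0 0;1 0 0 0 0 0 0"}}

```text
time_s: 6.85
position: [0.4702, 0.2574, 0.0508]
tool_rot: [[-0.004, 1.0, 0.004], [1.0, 0.004, 0.001], [0.001, 0.004, -1.0]]
ft_force: [-0.1, -1.3, 7.7]
grip_width: 0.0123
```

Call:
{"method": "arm_command", "body": {"rows": "1 0 0 -10 0 0 0;1 0 0 -20 0 0 0;1 0 0 -30 0 0 0;1 0 0 -30 0 0 0;1 0 0 0 0 0 0"}}

```text
time_s: 7.27
position: [0.4711, 0.258, 0.1451]
tool_rot: [[-0.004, 1.0, 0.011], [1.0, 0.004, 0.003], [0.003, 0.011, -1.0]]
ft_force: [1.0, 0.1, 0.5]
grip_width: 0.0123
```

```bash
python3 -c "
from h import *
m,im=shot('pics/w6.png')
h=cv2.imread('pics/w6.png');s=eyes.get_image('side')[:,:,::-1]
cv2.imwrite('pics/s6.png',np.vstack([h[:300,160:560],cv2.resize(s[180:330,180:380],(400,300))]))
"
```

```text
7.2667 [0.4711 0.258  0.1451] xang 90.2 0.01227128305366145
```

View pics/s6.png

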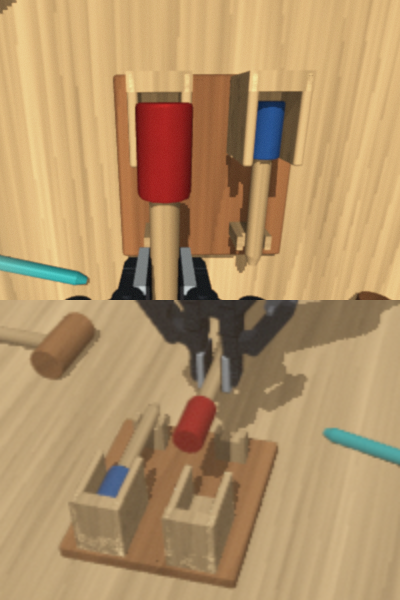

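The peg has lifted out cleanly and the blue one is still in place. In the full picture the shoulder is at about (325,202) and the head's rear at v≈103. I'll compare that with a level peg.

```bash
cat >> h.py <<'E'
def headcheck(fn,t,x,y,z,ang,ys=40,zoff=.0048):
    pass
E
python3 - <<'E'
from h import *
m=np.load("pics/w6.npz");im=cv2.imread("pics/w6.png")
h=cv2.cvtColor(im,cv2.COLOR_BGR2HSV);k=(((h[:,:,0]<6)|(h[:,:,0]>174))&(h[:,:,1]>150));k[:,:260]=0;k[:,400:]=0;k[:60]=0;k[260:]=0
a=np.argwhere(k);print(a.min(0),a.max(0))
for v in(115,130,160,190,197):
    u=np.flatnonzero(k[v]);print(v,u.min(),u.max())
S=readout.observe();T=np.array([.4711,.258,.1451])
for pitch in(-3,0,3):
  for sh in (.039,.041):
    p=np.radians(pitch);b=np.array([0,np.cos(p),np.sin(p)]) # backwards, + = head up
    g=T+[0,0,-.0048]
    f=lambda s,r,w:proj(m,g+b*s+np.array([w,0,0])+r*np.array([0,-np.sin(p),np.cos(p)])).round(1)
    print(pitch,sh,"shoulder top",f(sh,.012,0),"rear top",f(sh+.04,.012,0),"edges mid",f(sh+.02,.003,.012),f(sh+.02,.003,-.012))
E
```

```text
[102 296] [202 352]
115 296 352
130 297 351
160 298 350
190 298 349
197 301 347
-3 0.039 shoulder top [327.9 205. ] rear top [328.7 105.4] edges mid [355.6 154.7] [299.9 154.5]
-3 0.041 shoulder top [327.9 200.4] rear top [328.7  99.9] edges mid [355.7 150. ] [299.9 149.8]
0 0.039 shoulder top [328.  207.9] rear top [328.9 107.1] edges mid [356.4 156.1] [299.5 156. ]
0 0.041 shoulder top [328.  203.4] rear top [329.  101.5] edges mid [356.6 151.4] [299.4 151.2]
3 0.039 shoulder top [328.1 211.2] rear top [329.1 109.6] edges mid [357.2 158.1] [299.  157.9]
3 0.041 shoulder top [328.1 206.7] rear top [329.2 103.8] edges mid [357.4 153.3] [298.8 153.1]
```

Call:
{"method": "arm_command", "body": {"rows": "1 -20 5 0 0 0 0;1 -35 9 0 0 0 0;1 -35 9 0 0 0 0;1 -35 9 0 0 0 0;1 -35 9 0 0 0 0"}}

```text
time_s: 7.78
position: [0.51, 0.0958, 0.1379]
tool_rot: [[-0.004, 1.0, -0.002], [1.0, 0.004, 0.0], [0.0, -0.002, -1.0]]
ft_force: [1.1, 0.3, -0.8]
grip_width: 0.0125
```

Call:
{"method": "arm_command", "body": {"rows": "1 -35 9 0 0 0 0;1 -35 9 0 0 0 0;1 -30 6 0 0 0 0;1 -13 3 0 0 0 -5;1 0 0 0 0 0 -5"}}

```text
time_s: 8.2
position: [0.5381, -0.0186, 0.1377]
tool_rot: [[-0.177, 0.984, -0.001], [0.984, 0.177, -0.0], [0.0, -0.001, -1.0]]
ft_force: [-0.5, 0.2, -0.2]
grip_width: 0.0124
```

Call:
{"method": "arm_command", "body": {"rows": "1 0 0 0 0 0 0;1 0 0 0 0 0 0"}}

```text
time_s: 8.37
position: [0.5374, -0.0154, 0.1379]
tool_rot: [[-0.174, 0.985, -0.002], [0.985, 0.174, 0.0], [0.001, -0.001, -1.0]]
ft_force: [-0.7, 0.5, -0.8]
grip_width: 0.0128
```

```bash
cat >> h.py <<'E'
A=np.radians(-79.8);D=np.array([np.cos(A),np.sin(A),0]);MOUTH=np.array([.5571,-.1081,.046])
def rel():
    s=readout.observe();R=s["tool_rot"];p=s["position"]
    d=p-MOUTH;print("t",s["time_s"],"pos",p.round(4),"along",round(1e3*d@D,1),"lat(left of D)",round(1e3*d@np.array([-D[1],D[0],0]),1),"z",round(1e3*p[2],1),"xang",round(float(np.degrees(np.arctan2(R[1,0],R[0,0]))),2),"zdir",R[:,2].round(4),"F",s["ft_force"].round(1),"w",round(s["grip_width"],4))
    return s
E
python3 -c "
from h import *
rel()"
```

```text
t 8.3667 pos [ 0.5374 -0.0154  0.1379] along -94.7 lat(left of D) -3.0 z 137.9 xang 100.05 zdir [-1.5e-03  5.0e-04 -1.0e+00] F [-0.7  0.5 -0.8] w 0.0128
```

Call:
{"method": "arm_command", "body": {"rows": "1 0 3 25 0 0 0;1 0 0 30 0 0 0;1 0 0 22 0 0 0;1 0 0 10 0 0 0;1 0 0 0 0 0 0"}}

```text
time_s: 8.78
position: [0.5397, -0.0143, 0.0496]
tool_rot: [[-0.176, 0.984, -0.004], [0.984, 0.176, 0.001], [0.002, -0.004, -1.0]]
ft_force: [-0.2, 0.6, 0.0]
grip_width: 0.0124
```

```bash
python3 -c "
from h import *
rel()
m,im=shot('pics/w7.png');s=eyes.get_image('side')
u,v=proj(eyes.camera_model('side'),MOUTH).astype(int);print(u,v)
u=max(u,60)
c=cv2.resize(s[v-55:v+55,u-55:u+75,::-1],(650,550),interpolation=cv2.INTER_CUBIC);cv2.imwrite('pics/s7.png',c)
"
```

```text
t 8.7833 pos [ 0.5397 -0.0143  0.0496] along -95.4 lat(left of D) -0.5 z 49.6 xang 100.15 zdir [-0.0043  0.0011 -1.    ] F [-0.2  0.6  0. ] w 0.0124
8.7833 [ 0.5397 -0.0143  0.0496] xang 100.2 0.012391540403627927
297 143
```

View pics/s7.png

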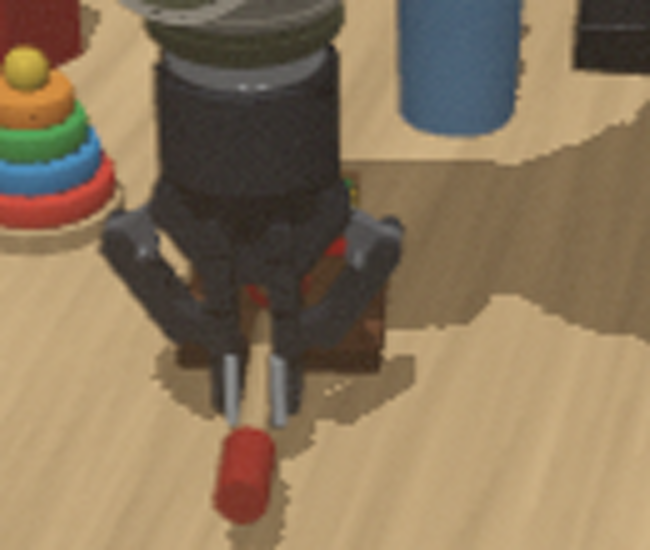

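The peg is in line with the hole, with the tip pointing at the red ring. I'll advance in steps.

Call:
{"method": "arm_command", "body": {"rows": "1 -10 0.5 -1 0 0 0;1 -10 0 0 0 0 0;1 -10 0 0 0 0 0;1 -5 0 0 0 0 0;1 0 0 0 0 0 0"}}

```text
time_s: 9.3
position: [0.5477, -0.051, 0.0526]
tool_rot: [[-0.175, 0.985, 0.0], [0.985, 0.175, -0.0], [-0.0, 0.0, -1.0]]
ft_force: [-0.2, -0.8, -0.3]
grip_width: 0.0121
```

```bash
python3 -c "
from h import *
rel()"
```

```text
t 9.3 pos [ 0.5477 -0.051   0.0526] along -57.8 lat(left of D) 0.8 z 52.6 xang 100.09 zdir [ 3.e-04 -4.e-04 -1.e+00] F [-0.2 -0.8 -0.3] w 0.0121
```

Call:
{"method": "arm_command", "body": {"rows": "1 -8 -0.5 1 0 0 0;1 -8 0 0.5 0 0 0;1 -8 0 0 0 0 0;1 -5 0 0 0 0 0;1 0 0 0 0 0 0"}}

```text
time_s: 9.72
position: [0.5525, -0.0793, 0.051]
tool_rot: [[-0.176, 0.984, 0.001], [0.984, 0.176, -0.0], [-0.0, 0.0, -1.0]]
ft_force: [1.4, -0.2, -0.4]
grip_width: 0.0124
```

```bash
python3 -c "
from h import *
rel()"
```

```text
t 9.7167 pos [ 0.5525 -0.0793  0.051 ] along -29.2 lat(left of D) 0.6 z 51.0 xang 100.14 zdir [ 6.e-04 -4.e-04 -1.e+00] F [ 1.4 -0.2 -0.4] w 0.0124
```

Call:
{"method": "arm_command", "body": {"rows": "1 -4 0 0 0 0 0;1 -4 0 0 0 0 0;1 0 0 0 0 0 0;0.7 0 0 0 0 0 0;0.5 0 0 0 0 0 0"}}

```text
time_s: 10.13
position: [0.5535, -0.0858, 0.051]
tool_rot: [[-0.177, 0.984, -0.0], [0.984, 0.177, 0.0], [0.0, -0.0, -1.0]]
ft_force: [-0.1, 0.2, -0.9]
grip_width: 0.0353
```

Call:
{"method": "arm_command", "body": {"rows": "0.5 0 0 0 0 0 0;0.5 0 0 0 0 0 0;0.5 0 0 -20 0 0 0;0.5 0 0 -40 0 0 0;0.5 30 0 -20 0 0 0"}}

```text
time_s: 10.55
position: [0.5501, -0.0596, 0.134]
tool_rot: [[-0.173, 0.985, 0.005], [0.985, 0.173, -0.003], [-0.003, 0.004, -1.0]]
ft_force: [0.6, -0.3, -0.0]
grip_width: 0.0429
```

Call:
{"method": "arm_command", "body": {"rows": "0.5 0 0 0 0 0 0;0.5 0 0 0 0 0 0"}}

```text
time_s: 10.72
position: [0.5484, -0.0555, 0.1319]
tool_rot: [[-0.179, 0.984, 0.002], [0.984, 0.179, -0.001], [-0.001, 0.002, -1.0]]
ft_force: [-0.2, 0.4, -0.4]
grip_width: 0.0427
```

```bash
python3 -c "
from h import *
rel()
m,im=shot('pics/w8.png')"
```

```text
t 10.7167 pos [ 0.5484 -0.0555  0.1319] along -53.3 lat(left of D) 0.7 z 131.9 xang 100.3 zdir [ 2.1e-03 -7.0e-04 -1.0e+00] F [-0.2  0.4 -0.4] w 0.0427
10.7167 [ 0.5484 -0.0555  0.1319] xang 100.3 0.04270143140468578
```

View pics/w8.png

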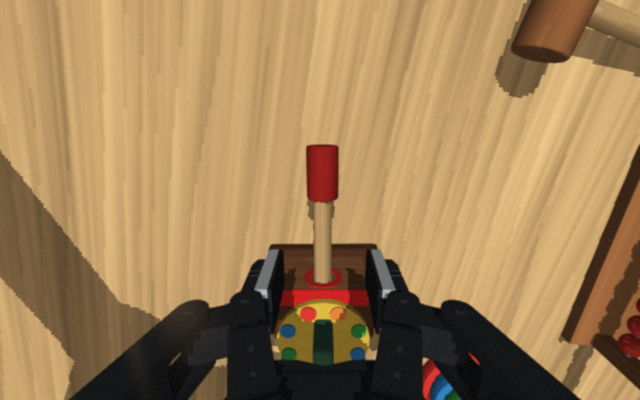

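The peg is held in the hole, with its shoulder at (323,201), its head's rear at (322,146) and the head drooping. I'll check the droop against geometry.

Run:
```python
from h import *
m=np.load("pics/w8.npz");im=cv2.imread("pics/w8.png")
h=cv2.cvtColor(im,cv2.COLOR_BGR2HSV);k=(((h[:,:,0]<6)|(h[:,:,0]>174))&(h[:,:,1]>150));k[:,:280]=0;k[:,370:]=0;k[:120]=0;k[230:]=0
a=np.argwhere(k);print(a.min(0),a.max(0),[ (v,np.flatnonzero(k[v]).min(),np.flatnonzero(k[v]).max()) for v in(152,170,190)])
L=np.array([-D[1],D[0],0])
for sl in(0,2,4.5,6):
  for s0 in(62,64):
    p=np.radians(sl);b=-D*np.cos(p)-np.array([0,0,np.sin(p)]);n=np.array([0,0,np.cos(p)])-D*np.sin(p)*1
    g=MOUTH+[0,0,-.0015*(sl>0)]
    f=lambda s,r,w:proj(m,g+b*s*1e-3+r*n+L*w).round(1)
    print(sl,s0,f(s0,.012,0),f(s0+40,.012,0),f(s0+20,.003,.012),f(s0+20,.003,-.012))
```

```text
[145 307] [201 337] [(152, np.int64(307), np.int64(337)), (170, np.int64(307), np.int64(337)), (190, np.int64(308), np.int64(336))]
0 62 [325.1 208.9] [325.4 151.7] [342.2 177.9] [308.2 177.8]
0 64 [325.1 206.2] [325.4 148.6] [342.3 175.1] [308.1 175. ]
2 62 [325.1 206.6] [325.3 149.8] [341.9 176.2] [308.5 176.2]
2 64 [325.1 203.9] [325.3 146.8] [342.  173.5] [308.4 173.4]
4.5 62 [325.1 204.8] [325.3 148.3] [341.6 175.1] [308.7 175. ]
4.5 64 [325.1 202.1] [325.3 145.4] [341.7 172.4] [308.7 172.3]
6 62 [325.1 203.8] [325.3 147.6] [341.5 174.6] [308.8 174.5]
6 64 [325.1 201.1] [325.3 144.7] [341.5 171.9] [308.8 171.8]
```

Call:
{"method": "arm_command", "body": {"rows": "0.4 38 -0.5 0 0 0 0;0.4 0 0 30 0 0 0;0.4 0 0 35 0 0 0;0.4 0 0 20 0 0 0;0.4 0 0 6 0 0 0"}}

```text
time_s: 11.18
position: [0.5389, -0.0191, 0.0357]
tool_rot: [[-0.177, 0.984, -0.008], [0.984, 0.177, 0.002], [0.003, -0.007, -1.0]]
ft_force: [-1.4, 0.0, -0.1]
grip_width: 0.0511
```

Call:
{"method": "arm_command", "body": {"rows": "0.4 0 0 0 0 -4 0;0.4 0 0 0 0 0 0;0.4 0 0 0 0 0 0"}}

```text
time_s: 11.43
position: [0.5412, -0.019, 0.0401]
tool_rot: [[-0.177, 0.984, 0.012], [0.982, 0.178, -0.067], [-0.068, -0.0, -0.998]]
ft_force: [-0.3, -0.8, -0.3]
grip_width: 0.0512
```

```bash
python3 -c "
from h import *
rel()"
```

```text
t 11.4333 pos [ 0.5412 -0.019   0.0401] along -90.5 lat(left of D) 0.1 z 40.1 xang 100.24 zdir [ 0.0121 -0.0673 -0.9977] F [-0.3 -0.8 -0.3] w 0.0512
```

Call:
{"method": "arm_command", "body": {"rows": "0.7 1 0 0 0 0 0;1 0 0 0 0 0 0;1 0 0 0 0 0 0;1 0 0 0 0 0 0;1 0 0 0 0 0 0"}}

```text
time_s: 11.85
position: [0.5411, -0.0184, 0.0401]
tool_rot: [[-0.176, 0.984, 0.013], [0.982, 0.177, -0.069], [-0.07, 0.001, -0.998]]
ft_force: [0.5, -0.9, 1.1]
grip_width: 0.0226
```

Call:
{"method": "arm_command", "body": {"rows": "1 0 0 -4 0 2 0;1 0 0 -4 0 2 0;1 0 0 0 0 0 0;1 0 0 0 0 0 0"}}

```text
time_s: 12.18
position: [0.5408, -0.018, 0.0479]
tool_rot: [[-0.176, 0.984, 0.0], [0.984, 0.176, -0.001], [-0.001, 0.0, -1.0]]
ft_force: [0.9, -0.0, -0.0]
grip_width: 0.0224
```

```bash
python3 -c "
from h import *
rel()"
```

```text
t 12.1833 pos [ 0.5408 -0.018   0.0479] along -91.5 lat(left of D) -0.1 z 47.9 xang 100.16 zdir [ 3.e-04 -8.e-04 -1.e+00] F [ 0.9 -0.  -0. ] w 0.0224
```

Call:
{"method": "arm_command", "body": {"rows": "1 -8 0 0 0 0 0;1 -8 0 0 0 0 0;1 -8 0 0 0 0 0;1 -8 0 0 0 0 0;1 0 0 0 0 0 0"}}

```text
time_s: 12.6
position: [0.5469, -0.051, 0.0478]
tool_rot: [[-0.176, 0.984, 0.0], [0.984, 0.176, -0.001], [-0.001, 0.0, -1.0]]
ft_force: [-0.5, -0.9, -0.7]
grip_width: 0.0225
```

```bash
python3 -c "
from h import *
rel()"
```

```text
t 12.6 pos [ 0.5469 -0.051   0.0478] along -58.0 lat(left of D) 0.1 z 47.8 xang 100.11 zdir [ 5.e-04 -6.e-04 -1.e+00] F [-0.5 -0.9 -0.7] w 0.0225
```

Call:
{"method": "arm_command", "body": {"rows": "1 -8 0 0 0 0 0;1 -8 0 0 0 0 0;1 -6 0 0 0 0 0;1 -3 0 0 0 0 0;1 0 0 0 0 0 0"}}

```text
time_s: 13.02
position: [0.5511, -0.0747, 0.0479]
tool_rot: [[-0.176, 0.984, 0.001], [0.984, 0.176, -0.0], [-0.0, 0.0, -1.0]]
ft_force: [-0.4, -1.3, 1.0]
grip_width: 0.0226
```

Call:
{"method": "arm_command", "body": {"rows": "1 -2 0 0 0 0 0;1 0 0 0 0 0 0"}}

```text
time_s: 13.18
position: [0.5513, -0.0759, 0.0479]
tool_rot: [[-0.177, 0.984, 0.0], [0.984, 0.177, -0.0], [-0.0, 0.0, -1.0]]
ft_force: [0.2, -0.6, 1.6]
grip_width: 0.0231
```

Call:
{"method": "arm_command", "body": {"rows": "1 -1 0 0 0 0 0;1 0 0 0 0 0 0"}}

```text
time_s: 13.35
position: [0.5514, -0.0766, 0.0479]
tool_rot: [[-0.177, 0.984, -0.0], [0.984, 0.177, 0.0], [0.0, -0.0, -1.0]]
ft_force: [-0.6, 0.9, 1.7]
grip_width: 0.0225
```

```bash
python3 -c "
from h import *
rel()"
```

```text
t 13.35 pos [ 0.5514 -0.0766  0.0479] along -32.0 lat(left of D) -0.1 z 47.9 xang 100.21 zdir [-1.e-04  1.e-04 -1.e+00] F [-0.6  0.9  1.7] w 0.0225
```

Not touching yet. I'll go on until contact force shows.

Call:
{"method": "arm_command", "body": {"rows": "1 -1 0 0 0 0 0;1 -1 0 0 0 0 0;1 0 0 0 0 0 0"}}

```text
time_s: 13.6
position: [0.5518, -0.0787, 0.0479]
tool_rot: [[-0.177, 0.984, 0.0], [0.984, 0.177, 0.0], [0.0, 0.0, -1.0]]
ft_force: [0.1, 2.3, 1.7]
grip_width: 0.0225
```

Call:
{"method": "arm_command", "body": {"rows": "1 -1 0 0 0 0 0;1 -1 0 0 0 0 0;1 0 0 0 0 0 0"}}

```text
time_s: 13.85
position: [0.5522, -0.0808, 0.0479]
tool_rot: [[-0.177, 0.984, 0.0], [0.984, 0.177, -0.0], [-0.0, 0.0, -1.0]]
ft_force: [-0.3, 2.0, 1.9]
grip_width: 0.0224
```

Call:
{"method": "arm_command", "body": {"rows": "1 -1 0 0 0 0 0;1 0 0 0 0 0 0;1 0 0 0 0 0 0"}}

```text
time_s: 14.1
position: [0.5522, -0.0812, 0.0479]
tool_rot: [[-0.177, 0.984, -0.0], [0.984, 0.177, 0.001], [0.001, -0.0, -1.0]]
ft_force: [-0.6, 5.3, 4.1]
grip_width: 0.0226
```

```bash
python3 -c "
from h import *
rel()"
```

```text
t 14.1 pos [ 0.5522 -0.0812  0.0479] along -27.3 lat(left of D) -0.1 z 47.9 xang 100.2 zdir [-3.e-04  9.e-04 -1.e+00] F [-0.6  5.3  4.1] w 0.0226
```

Call:
{"method": "arm_command", "body": {"rows": "1 -1 0 0 0 0 0;1 0 0 0 0 0 0;1 0 0 0 0 0 0"}}

```text
time_s: 14.35
position: [0.5522, -0.0813, 0.0479]
tool_rot: [[-0.177, 0.984, -0.001], [0.984, 0.177, 0.002], [0.002, -0.0, -1.0]]
ft_force: [-0.1, 10.3, 5.4]
grip_width: 0.0223
```

Call:
{"method": "arm_command", "body": {"rows": "1 -0.5 0 0 0 0 0;1 0 0 0 0 0 0;1 0 0 0 0 0 0"}}

```text
time_s: 14.6
position: [0.5522, -0.0813, 0.0479]
tool_rot: [[-0.177, 0.984, -0.001], [0.984, 0.177, 0.003], [0.003, -0.0, -1.0]]
ft_force: [-0.5, 12.9, 5.7]
grip_width: 0.0224
```

The head has stopped against the upright: 13 N and no further travel. I'll release and check.

Call:
{"method": "arm_command", "body": {"rows": "0.7 0 0 0 0 0 0;0.4 0 0 0 0 0 0;0.4 0 0 0 0 0 0;0.4 0 0 -10 0 0 0;0.4 0 0 -40 0 0 0"}}

```text
time_s: 15.02
position: [0.5502, -0.0827, 0.0942]
tool_rot: [[-0.176, 0.984, -0.01], [0.984, 0.176, 0.003], [0.005, -0.009, -1.0]]
ft_force: [-0.2, -0.8, 0.8]
grip_width: 0.0514
```

Call:
{"method": "arm_command", "body": {"rows": "0.4 0 0 -40 0 0 0;0.4 -20 0 -30 0 0 0;0.4 0 0 0 0 0 0;0.4 0 0 0 0 0 0"}}

```text
time_s: 15.35
position: [0.5566, -0.1039, 0.1698]
tool_rot: [[-0.176, 0.984, 0.004], [0.984, 0.176, -0.002], [-0.002, 0.003, -1.0]]
ft_force: [-1.4, -0.2, -1.3]
grip_width: 0.0511
```

Run:
```python
from h import *
rel();m,im=shot('pics/w9.png');s=eyes.get_image('side');ms=eyes.camera_model('side')
u,v=proj(m,MOUTH).astype(int);a,b=proj(ms,MOUTH).astype(int)
y0=max(v-65,0);x0=u-80
A=cv2.resize(im[y0:y0+130,x0:x0+160,::-1],(480,390),interpolation=cv2.INTER_CUBIC)
B=cv2.resize(s[b-40:b+40,a-30:a+30,::-1],(300,400),interpolation=cv2.INTER_CUBIC)[:390]
cv2.imwrite('pics/f9.png',np.hstack([A,B]));print(x0,y0,a-30,b-40)
h=cv2.cvtColor(im,cv2.COLOR_RGB2HSV)
for n,p in[("shoulder top if home",MOUTH+[0,0,.012]),("rear top",MOUTH-.04*D+[0,0,.012])]:print(n,proj(m,p).round(1),((proj(m,p)-[x0,y0])*3).round())
```

```text
t 15.35 pos [ 0.5566 -0.1039  0.1698] along -4.2 lat(left of D) 0.3 z 169.8 xang 100.12 zdir [ 0.0038 -0.0018 -1.    ] F [-1.4 -0.2 -1.3] w 0.0511
15.35 [ 0.5566 -0.1039  0.1698] xang 100.1 0.05110316760034888
245 137 267 103
shoulder top if home [325.2 207.4] [241. 211.]
rear top [325.3 159.6] [241.  68.]
```

View pics/f9.png

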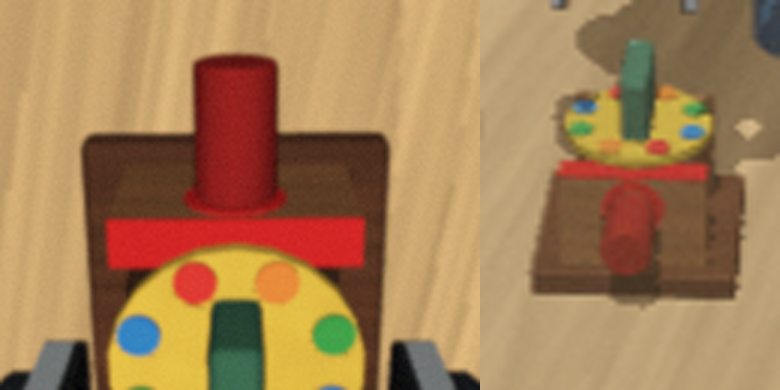

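The close-up shows the head against the red ring, about (235,208) in the crop, with no pale shaft visible. The bar is in line and the gripper is clear. I'll hand in.

```bash
python3 -c "
from h import *
print(env.close_job())"
```

```text
the job is handed in; nothing more can be done
None
```

The carousel is locked and the job is handed in, at about 15 s of the 72 s allowed.

- **Barrel:** I turned it about 47° by the green bar. Afterwards the bar measured 100.5° against the 10.2° stripe of the red upright, so the hole was lined up to within about half a degree.
- **Peg:** I lifted the red-headed peg from the rack by its shaft and put its tip about 46 mm into the hole at the red upright. I then let go and took it again by the head. I pushed it in until it stopped, with about 13 N and no further travel, and released it there.
- **Last checks:** The final close-up shows the head against the red ring, with no shaft visible and the gripper clear. The blue-headed peg was still in its place when I lifted the red one out, and I did not go back to the rack after that.
- **What disagreed:** The wrist camera read about 1.7 mm off sideways compared with where the closed jaws settled. I used the jaw positions instead, and the peg went in with only small forces until it stopped.

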